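# Draw out and hold the trim saw's length gauge

### The arm

A 6-joint arm with a two-finger parallel gripper is mounted at the origin on the work surface. World frame = base frame: x ahead of the robot, y to its left, z up, the work surface at z = 0. Lengths are in m, angles in rad, forces in N, time in s.
With the tool pointing down it reaches from about 0.375 to 0.9 m from the base axis. Payload 3.1 kg.
Tool frame: the origin (TCP) lies at the very end of the fingers, on their centre line; the grasp point (between the pads) lies 19 mm behind it (manip.hold_point_z is the distance from the TCP to the grasp point, in m); y points along the fingers, z is the direction in which the jaws open and shut, and the axes are right-handed (so a half turn about y gives the same grasp; the last joint's range is limited). The gripper opens to 85 mm and grips with 20 to 120 N. Pads are 22 mm wide; open, the fingers measure 114 mm over their backs; the gripper's body (76 mm by 85 mm) begins 54 mm behind the grasp point. The pads swing forward as they close: fully open they stand 13 mm farther back than shut.
Start: joints at [-1.317, 0.527, 1.433, -0, 1.181, -0.178], TCP at [0.262, -0.567, 0.231] pointing down, gripper open.
Joint ranges: [-3.08, 3.08], [-0.75, 2.2], [0.22, 2.44], [-1.43, 4.57], [0, 2.65], [-2.85, 2.85]. Speed limits (rad/s): [2.79, 2.79, 3.14, 3.14, 3.14, 3.14].

### API

Orientations are given as a unit quaternion [x, y, z, w].
In Python, from station import manip, eyes, workorder gives the robot as it stands. The module is installed in compiled form; this text tells all that it offers.
- The arm moves only by the shell command python3 -m jog 'ROWS' [OPENING] [FORCE]. ROWS is JSON, a list of rows, each a list of 2 entries, a list of its own where there are three numbers: the shift along the tool's x, y, z in cm, then the turn about the tool's y in rad. A call has 1 to 20 rows; each row is the pose to reach, as a shift and turn from the pose commanded when the call began, along the tool's axes at that moment; what a row does not reach only later rows make up. A row lasts 1/12 s, in which the tool goes at most 41.7 mm and 7.16 degrees, less where a joint would pass 70% of its speed; a pose out of reach is approached as far as the arm can. A call with a gripper value outside its range is refused whole. OPENING is the finger opening in cm, from 0 to 8.54, set as the call begins (- or left out, the last holds). The fingers move at their own pace and stop on an object; FORCE is the grip in N (left out, the last holds). Time passes only in rows, so rows that repeat a pose let the fingers close. It gives the time, the measured TCP pose, the force and the opening at its end, in the units of the state.
- manip.sense(): the state, without advancing time (a new reading comes with each control period).
- eyes.snapshot(name): name is "scene" or "top"; returns a dict with "frame" (384x512x3 uint8, red, green, blue), "vfov" (degrees; the focal length in pixels is half the picture's height over the tangent of half this angle, whatever the lens; pixels are square), "cx", "cy" (the principal point, pixels), "k1" (the pictures are not rectified: a ray, as slopes to the right and down, at radius r is drawn at 1 + k1 r^2 times it, then the intrinsics apply), "rvec" (rotation vector, rad) and "tvec" (3), from world to camera coordinates, as OpenCV has them. Camera axes: x right, y down, z forward; pixel columns grow to the right and rows downward; lengths in m; the calibration is good to about 2 mm. A picture is of the moment at which its call begins. There is no depth.
- workorder.sign_off(): hands the job in, once; it reports no verdict.
The state is a dict: "t": time; "q": joint angles; "qd": joint speeds; "tau": joint torques, N m; "tcp_pos": TCP position; "tool_rot": TCP orientation; "force": force on the tool from outside, world axes, zero at the start; "ft_torque": the same for the moment, N m; "finger_gap": opening from 0.0 (shut) to 1.0 (fully open).
Only numpy, scipy, OpenCV 4.12 (cv2) and the standard library are available. Lean on these libraries where they do the work, as an engineer would, in place of code of your own. Each camera call takes 0.05 s, during which the arm holds its last target. There are 200 camera calls.

### The job

First swing the trim saw's dust hood down, gently, until it is fully closed over the saw table, so that the blade is covered. Then push in the lock button on the saw's front rail and draw the length-gauge arm out until its 100 mm mark (the second of its two full-width lines) stands at the mouth of the rail. The arm is sprung and slides back if let go: keep hold of it there and finish while still holding it, so that I can do up the clamp screw; do not disturb the other things lying about.

Things in the scene. Friction and masses are not known exactly. Their poses are not given: they have to be found in the camera images.
- saw: small bench trim saw, fixed; saw table 205 x 265 mm, top 85 mm above the bench. Origin on the bench under the table's middle; x from front (robot side) to back, y to its left, z up. Gauge rail along the front: black square sleeve at saw x -0.128 to -0.102, y -0.13 to 0.135, top 74 mm up. Motor 66 mm thick sticks out 68 mm on the right (-y). The closed hood covers saw y -0.125 to 0.035.
- hood (a joint): angle of the clear dust hood (rad): 0 = fully closed on the saw table (counts below 0.03), grows as it opens; starts at 1.0 to 1.35. Hinge line along saw y through saw (0.088, y, 0.0865). Stiff hinge (0.36 N m): the hood (0.3 kg) stays at any angle it is left at and must be pushed all the way down, 1 to 4 N at its front edge.
- hood_hinge (a point): middle of the hinge line, origin of the hood: a shallow clear box lid with aluminium edges, 166 mm from hinge to front, 160 mm wide, 37 mm high. Closed, it reaches from the hinge to the front (-x) with its flat top 123 mm above the bench. Axes turn with the hood and are the saw's when it is closed.
- hood_edge (a point): on the aluminium strip of the hood's outer (top) face, mid-width, 151 mm from the hinge line, 37 mm above the hood's underside; moves with the hood; a good place to push it down from behind and above. Closed: saw (-0.063, -0.045, 0.1235). A black finger lip 60 x 15 x 6 mm sticks out of the front face below it.
- lock_button (a joint): travel of the round steel lock button (m): 0 = up, arm locked home; 0.006 = fully pushed in, arm free. It takes about 3 N to push, has no return spring and stays where it is pushed. The arm is free from 0.005 on.
- button_top (a point): middle of the top face of the lock button, 18 mm in diameter, upright on top of the rail at saw (-0.115, 0.095); its top is 86 mm above the bench when up, 80 mm when pushed in. It is pushed straight down.
- gauge_arm (a joint): how far the telescoping arm is drawn out (m), along saw +y: 0 = home, 0.1 = its 100 mm mark at the mouth of the rail, 0.13 = end stop. Marks every 10 mm on top of its bar: full-width lines at 50 and 100 mm, the others half-width. A spring pulls it home with 1 to 2.5 N; only the hand holds it out. Locked until the button is in.
- gauge_grip (a point): middle of the top of the upright steel grip tab on the arm's outer end: 18 mm thick (saw x), 28 mm long (saw y), top 140 mm above the bench, free to grip down to 100 mm. At home it is at saw (-0.115, 0.157, 0.140). Below 98 mm a stop blade 6 mm thick reaches from the tab's inner side 105 mm to the back (+x).
- sleeve_mouth (a point): top of the left end of the rail, the mouth the gauge arm comes out of and against which its marks are read, at saw (-0.115, 0.135, 0.074); fixed to the saw
- bone_blank: loose bone blank 14 x 56 x 9 mm lying on the open left part of the saw table; origin under its middle; leave it
- stain_bottle: amber bottle 58 mm in diameter, 150 mm high, behind and to the left of the saw; origin under its middle; leave it
- glue_jar: white jar with black cap 68 mm in diameter, 85 mm high, right of the saw; origin under its middle; leave it
- sanding_block: cork sanding block 60 x 110 x 30 mm, front right of the saw; origin under its middle; leave it
- tea_mug: white mug 78 mm in diameter, 90 mm high, left of the saw; origin under its middle; leave it
- neck_stick: pale wooden neck with a dark fingerboard, 240 x 32 x 28 mm, lying left of the saw beyond the mug; origin under its middle; leave it
- thickness_caliper: flat steel U-shaped dial caliper 130 x 108 x 12 mm, lying right of the saw; origin under the middle of its bar; leave it

How it is judged:
By the outcome, as a careful person would: the job done as asked, in the order asked, and still so for the second after the job is handed in, while the arm keeps its last pose, push and grip.
It also fails if it takes over 64 s, if anything falls off the work surface, if the arm or the gripper's body presses on something with over 40 N, if the wrist force passes 120 N, or if a joint passes its speed limit or range.

## Working session

There is one attempt and no reset: what is moved stays moved. The work goes in short steps, Python scripts to look and compute and a shell command to move; the robot and the scene stay as the last step left them, time stands still between calls to the robot, and variables do not carry over. Pictures are saved under pics/ and viewed, about 8 in all and at most 12, crops included, and the job is handed in when it is done.

```bash
mkdir -p pics; cat > h.py <<'E'
import numpy as np, cv2
from scipy.spatial.transform import Rotation as R
from station import manip, eyes, workorder
def snap(n):
    s=eyes.snapshot(n); return s
def K(s):
    f=s["frame"].shape[0]/2/np.tan(np.radians(s["vfov"])/2)
    return np.array([[f,0,s["cx"]],[0,f,s["cy"]],[0,0,1.]])
def D(s): return np.array([s["k1"],0,0,0,0.])
def proj(s,P): return cv2.projectPoints(np.asarray(P,float).reshape(-1,3),np.array(s["rvec"],float),np.array(s["tvec"],float),K(s),D(s))[0].reshape(-1,2)
def ray(s,uv):
    p=cv2.undistortPoints(np.asarray(uv,float).reshape(-1,1,2),K(s),D(s)).reshape(-1,2)
    M=cv2.Rodrigues(np.array(s["rvec"],float))[0]
    d=np.c_[p,np.ones(len(p))]@M
    return -M.T@np.array(s["tvec"],float).ravel(), d
def onz(s,uv,z):
    c,d=ray(s,uv); z=np.asarray(z,float); return c+d*((z-c[2])/d[:,2])[:,None]
def save(s,f,crop=None,k=1):
    im=s["frame"][:,:,::-1]
    if crop: im=im[crop[1]:crop[3],crop[0]:crop[2]]
    cv2.imwrite(f,cv2.resize(np.ascontiguousarray(im),None,fx=k,fy=k,interpolation=cv2.INTER_CUBIC))
def state():
    s=manip.sense(); r=R.from_quat(s["tool_rot"]).as_matrix()
    print("t",round(s["t"],2),"tcp",np.round(s["tcp_pos"],4),"F",np.round(s["force"],1),"gap",round(s["finger_gap"],3)); print(np.round(r,3)); return s,r
E
python3 - <<'E'
from h import *
for n in("scene","top"):
    s=snap(n); save(s,f"pics/{n}0.png",k=1.5); c,_=ray(s,[[0,0]]); print(n,c,s["k1"],s["vfov"])
s,r=state(); print(manip.hold_point_z)
E
```

```text
scene [ 1.31873903 -0.0439303   1.20319412] 0.001315765204226133 56.950595288923495
top [0.23065403 0.04430794 1.77747334] -0.12605899874415183 43.466862429344964
t 0.1 tcp [ 0.262  -0.5667  0.2304] F [-0.1  0.5 -1.2] gap 0.995
[[-0.908 -0.001  0.419]
 [-0.419  0.002 -0.908]
 [-0.    -1.    -0.002]]
0.0187
```

View pics/scene0.png

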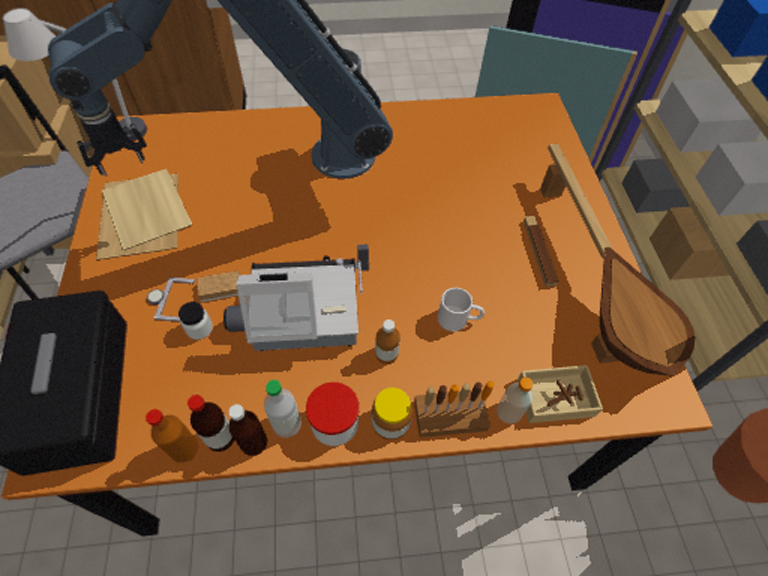

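View pics/top0.png

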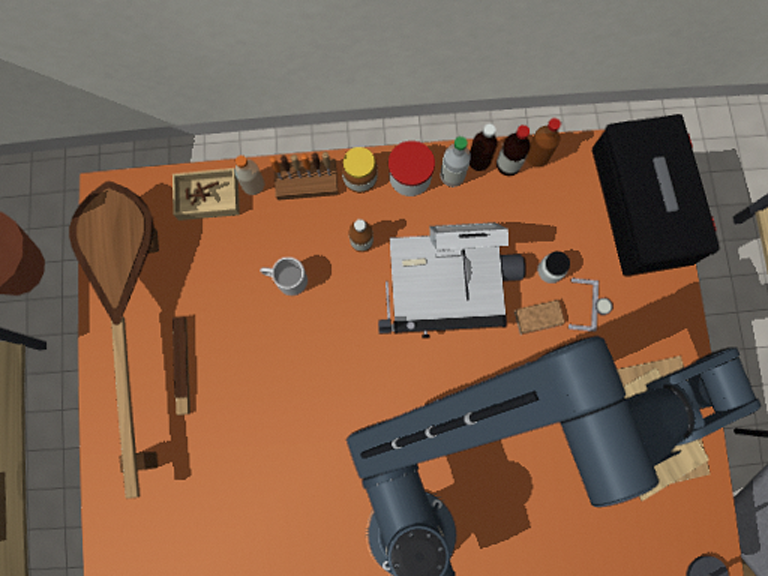

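The scene view shows the saw at about (300,305) in the 1.5x picture, with the hood open and facing back. The top view shows the table corners near (391,238), (504,236), (506,318) and (396,320), and the grip tab at (386,327). Next I'll zoom in for the corners.

```bash
python3 - <<'E'
from h import *
a=snap("top"); b=snap("scene")
A=cv2.resize(a["frame"][135:235,235:365,::-1],None,fx=6,fy=6,interpolation=cv2.INTER_CUBIC)
B=cv2.resize(b["frame"][150:240,140:260,::-1],None,fx=6,fy=6,interpolation=cv2.INTER_CUBIC)
cv2.imwrite("pics/a1.png",A); cv2.imwrite("pics/b1.png",B)
E
```

```text
(no output)
```

View pics/a1.png

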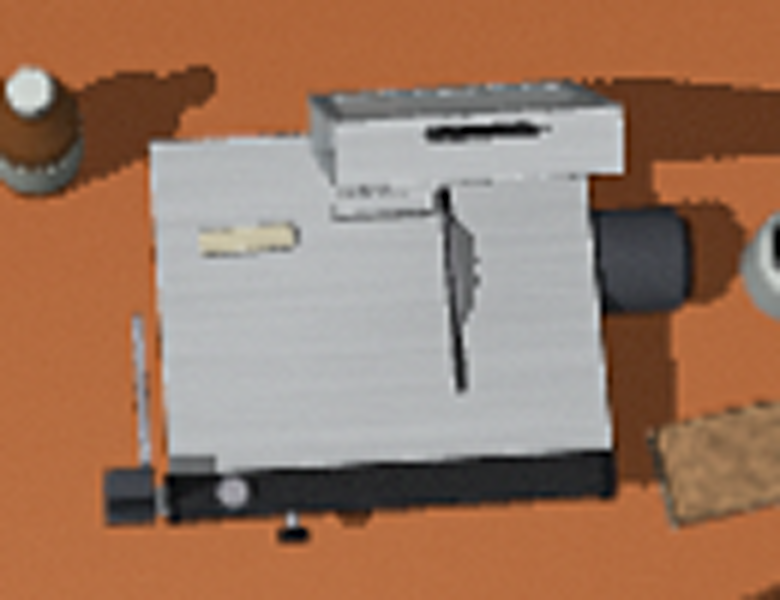

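View pics/b1.png

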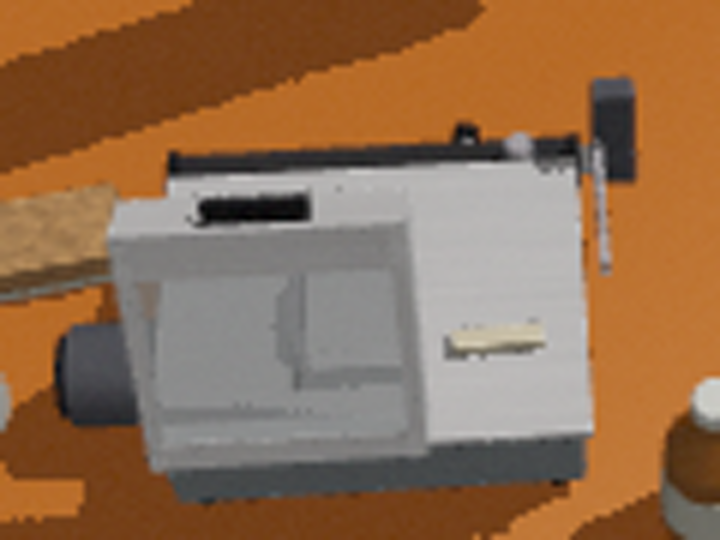

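The top crop shows the button at (232,491), the table back-left corner at (150,143), the front-right corner at (610,452), and the grip tab at (131,485). In the scene crop the button is at (518,146), the table left corners are at (593,435) and (577,165), and the hood's front-top corners are at (110,238) and (410,222). I'll fit the saw pose and hood angle from these points.

```bash
cat > fit.py <<'E'
from h import *
from scipy.optimize import least_squares
a=snap("top"); b=snap("scene")
def W(p,P):
    c,s=np.cos(p[2]),np.sin(p[2]); P=np.asarray(P,float).reshape(-1,3)
    return np.c_[p[0]+c*P[:,0]-s*P[:,1],p[1]+s*P[:,0]+c*P[:,1],P[:,2]]
def hood(th,L):
    x,y,z=L; c,s=np.cos(th),np.sin(th)
    return [.088+x*c+z*s, -.045+y, .0865-x*s+z*c]
if __name__=="__main__":
    TA=[((150,143),(.1025,.1325,.085)),((610,452),(-.1025,-.1325,.085)),((232,489),(-.115,.095,.086))]
    TB=[((593,435),(.1025,.1325,.085)),((577,165),(-.1025,.1325,.085)),((518,141),(-.115,.095,.086))]
    HB=[((110,238),(-.166,-.08,.037)),((410,222),(-.166,.08,.037)),((152,468),(0,-.08,.037)),((425,455),(0,.08,.037))]
    q=lambda u,o:(np.array(u)+.5)/6-.5+np.array(o)
    def f(p):
        r=[proj(a,W(p,P))[0]-q(u,(235,135)) for u,P in TA]+[proj(b,W(p,P))[0]-q(u,(140,150)) for u,P in TB]
        r+=[proj(b,W(p,hood(p[3],P)))[0]-q(u,(140,150)) for u,P in HB]
        return np.ravel(r)
    p0=[.55,0,0,1.2]
    r=least_squares(f,p0); print(r.x); print(np.round(r.fun.reshape(-1,2),1))
    np.save("p.npy",r.x)
    p=r.x
    for n,P in dict(edge=hood(p[3],(-.151,0,.037)),edge_closed=(-.063,-.045,.1235),button=(-.115,.095,.086),grip=(-.115,.157,.14),grip100=(-.115,.257,.14)).items(): 
        w=W(p,P)[0]; print(n,w,np.hypot(*w[:2]))
    # independent checks
    print("button z.086 from top",onz(a,[q((232,489),(235,135))],.086),"scene",onz(b,[q((518,141),(140,150))],.086))
    print("grip top",onz(a,[q((131,483),(235,135))],.14),"scene",onz(b,[q((613,82),(140,150))],.14))
E
python3 fit.py
```

```text
[ 0.59819327 -0.13877478 -0.0383848   1.17996262]
[[-0.1 -0.2]
 [ 0.2  0.2]
 [-0.1  0.6]
 [ 0.1 -0.1]
 [ 0.4 -1.2]
 [ 0.6  0.5]
 [-0.6 -0.5]
 [-0.8 -0. ]
 [-0.   0.9]
 [ 0.5  0.8]]
edge [ 0.66110376 -0.18622394  0.24020886] 0.6868315183341631
edge_closed [ 0.53351278 -0.18132398  0.1235    ] 0.5634840501462489
button [ 0.48692364 -0.03943159  0.086     ] 0.48851763439281043
grip [0.48930291 0.02252274 0.14      ] 0.4898210006720013
grip100 [0.49314045 0.12244908 0.14      ] 0.5081154197369319
button z.086 from top [[ 0.48903877 -0.04007322  0.086     ]] scene [[ 0.48416018 -0.04152485  0.086     ]]
grip top [[0.48932052 0.01994756 0.14      ]] scene [[0.4834607 0.0213463 0.14     ]]
```

The fit is consistent to about 3 mm (saw at (0.598, -0.139), yaw -0.038, hood at 1.18). Next I'll work out the shift to a point above and behind the hood.

```bash
cat > plan.py <<'E'
from fit import *
p=np.load("p.npy")
def to(saw,show=True):
    s=manip.sense(); r=R.from_quat(s["tool_rot"]).as_matrix()
    w=W(p,saw)-np.array(s["tcp_pos"]); return np.round(100*w@r,2)
def info():
    s=manip.sense(); r=R.from_quat(s["tool_rot"]).as_matrix()
    d=np.array(s["tcp_pos"])-[p[0],p[1],0]; c,q=np.cos(p[2]),np.sin(p[2])
    xs=np.array([-c,-q,0]); turn=np.arctan2(-(np.cross(r[:,0],xs)[2]),r[:,0]@xs)
    print("t",round(s["t"],2),"tcp saw",np.round([c*d[0]+q*d[1],-q*d[0]+c*d[1],d[2]],4),"F",np.round(s["force"],1),"gap",round(s["finger_gap"],3),"turn",round(turn,3))
E
python3 - <<'E'
from plan import *
info(); C=np.array(hood(p[3],(-.152,0,.037)))
print(C, to(C+[.055,0,.17]), to(C+[.055,0,0]))
E
```

```text
t 0.4 tcp saw [-0.3193 -0.441   0.2312] F [ 0.2 -1.4  0. ] gap 1.001 turn 0.471
[ 0.06430407 -0.045       0.24113345] [[-57.07 -17.99 -15.38]] [[-57.06  -0.99 -15.38]]
```

```bash
python3 -m jog '[[[0,-4,0],0.1],[[0,-8,0],0.2],[[0,-12,0],0.3],[[-2,-15,-0.5],0.4],[[-5,-17,-1.3],0.47],[[-9,-18,-2.4],0.47],[[-13,-18,-3.5],0.47],[[-17,-18,-4.6],0.47],[[-21,-18,-5.7],0.47],[[-25,-18,-6.7],0.47],[[-29,-18,-7.8],0.47],[[-33,-18,-8.9],0.47],[[-37,-18,-10],0.47],[[-41,-18,-11],0.47],[[-45,-18,-12.1],0.47],[[-49,-18,-13.2],0.47],[[-53,-18,-14.3],0.47],[[-56,-18,-15.1],0.47],[[-57.1,-18,-15.4],0.47],[[-57.1,-18,-15.4],0.47]]' 0 20; python3 - <<'E'
from plan import *
info(); C=np.array(hood(p[3],(-.152,0,.037)))
print(to(C+[.035,0,0]))
E
```

```text
t: 2.07
tcp_pos: [0.7176, -0.1852, 0.41]
tool_rot: [0.011, 0.707, -0.707, -0.012]
force: [-0.7, -0.6, -0.9]
finger_gap: 0.001
t 2.17 tcp saw [ 0.119  -0.0452  0.4109] F [-0.9 -1.  -0.4] gap 0.002 turn 0.001
[[ 1.94 16.98 -0.03]]
```

```bash
python3 -m jog '[[[0,3.5,0],0],[[0,7,0],0],[[0,10.5,0],0],[[0,13.5,0],0],[[0,16,0],0],[[0,17,0],0],[[0,17,0],0]]'; python3 - <<'E'
from plan import *
info(); C=np.array(hood(p[3],(-.152,0,.037)))
print(to(C+[.011,0,0]))
s=manip.sense()
for n,c in(("top",(290,130,370,190)),("scene",(130,130,230,230))):
    k=snap(n); save(k,f"pics/{n}2.png",c,5); print((proj(k,s["tcp_pos"])-c[:2])*5)
A=cv2.imread("pics/top2.png");B=cv2.imread("pics/scene2.png");A=cv2.copyMakeBorder(A,0,200,0,0,0)
cv2.imwrite("pics/m2.png",cv2.resize(np.hstack([A,B]),None,fx=.88,fy=.88))
E
```

```text
t: 2.75
tcp_pos: [0.713, -0.1894, 0.2383]
tool_rot: [0.012, 0.708, -0.706, -0.016]
force: [0.9, 0.0, -0.8]
finger_gap: 0.002
t 2.85 tcp saw [ 0.1197 -0.0463  0.2429] F [ 0.4 -0.6  1. ] gap 0.002 turn -0.0
[[ 4.44  0.17 -0.13]]
[[114.5193928   40.14818422]]
[[257.7762745  377.42694379]]
```

View pics/m2.png

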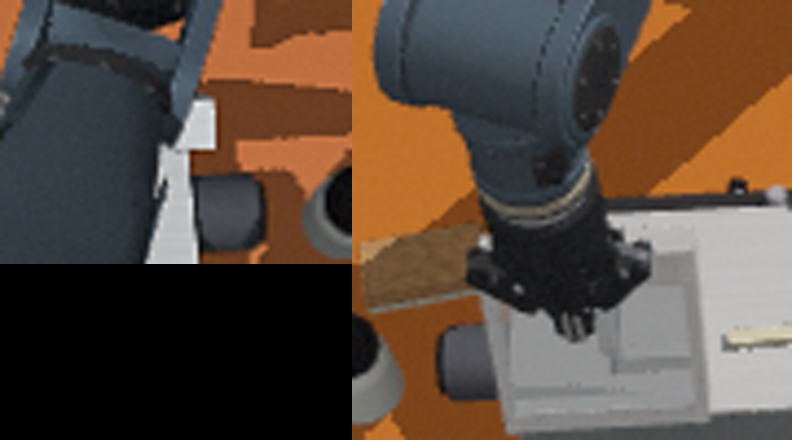

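The view shows the closed fingers behind the hood, at its mid-width, with the tip at about (573,338). The top view is mostly hidden by the arm. Next come the arc rows.

```bash
python3 - <<'E'
from plan import *
for th in list(np.linspace(1.25,0,26)):
    C=np.array(hood(th,(-.152,0,.037)))
    print(round(th,2),to(C+[.011,0,0])[0].round(1))
E
```

```text
1.25 [ 3.4  0.2 -0. ]
1.2 [ 4.2  0.2 -0. ]
1.15 [ 5.   0.4 -0. ]
1.1 [ 5.8  0.5 -0. ]
1.05 [ 6.5  0.7 -0. ]
1.0 [ 7.3  0.9 -0. ]
0.95 [ 8.   1.2 -0. ]
0.9 [ 8.7  1.5 -0. ]
0.85 [ 9.4  1.9 -0. ]
0.8 [10.1  2.2 -0. ]
0.75 [10.8  2.6 -0. ]
0.7 [11.4  3.1 -0. ]
0.65 [12.   3.6 -0. ]
0.6 [12.6  4.1 -0.1]
0.55 [13.2  4.6 -0.1]
0.5 [13.8  5.2 -0.1]
0.45 [14.3  5.8 -0.1]
0.4 [14.7  6.4 -0.1]
0.35 [15.2  7.  -0.1]
0.3 [15.6  7.7 -0.1]
0.25 [16.   8.3 -0.1]
0.2 [16.4  9.  -0.1]
0.15 [16.7  9.8 -0.1]
0.1 [17.  10.5 -0.1]
0.05 [17.2 11.2 -0.1]
0.0 [17.4 12.  -0.1]
```

```bash
python3 -m jog '[[[1.5,0.1,0],0],[[2.7,0.2,0],0],[[3.4,0.2,0],0],[[3.8,0.2,0],0],[[4.2,0.2,0],0],[[4.6,0.3,0],0],[[5,0.4,0],0],[[5.4,0.45,0],0],[[5.8,0.5,0],0],[[6.2,0.6,0],0],[[6.5,0.7,0],0],[[6.9,0.8,0],0],[[7.3,0.9,0],0],[[7.7,1.05,0],0],[[8,1.2,0],0],[[8.4,1.35,0],0],[[8.7,1.5,0],0],[[9.1,1.7,0],0],[[9.4,1.9,0],0],[[9.4,1.9,0],0]]'; python3 - <<'E'
from plan import *
info()
for th in np.linspace(.85,0,18):
    C=np.array(hood(th,(-.152,0,.037)))
    print(round(th,2),to(C+[.011,0,0])[0].round(1))
k=snap("scene"); save(k,"pics/s3.png",(130,110,260,230),5)
E
```

```text
t: 4.72
tcp_pos: [0.6207, -0.1841, 0.2217]
tool_rot: [0.012, 0.707, -0.707, -0.014]
force: [0.5, -0.1, -0.9]
finger_gap: -0.001
t 4.82 tcp saw [ 0.0247 -0.0443  0.2217] F [-0.6 -0.3  1. ] gap 0.0 turn 0.001
0.85 [-0.2 -0.3  0.1]
0.8 [0.5 0.  0.1]
0.75 [1.2 0.5 0.1]
0.7 [1.8 0.9 0.1]
0.65 [2.4 1.4 0.1]
0.6 [3.  1.9 0.1]
0.55 [3.6 2.4 0.1]
0.5 [4.1 3.  0.1]
0.45 [4.6 3.6 0.1]
0.4 [5.1 4.2 0.1]
0.35 [5.6 4.8 0.1]
0.3 [6.  5.5 0.1]
0.25 [6.4 6.2 0.1]
0.2 [6.7 6.9 0.1]
0.15 [7.  7.6 0.1]
0.1 [7.3 8.3 0.1]
0.05 [7.5 9.1 0.1]
0.0 [7.8 9.8 0.1]
```

View pics/s3.png

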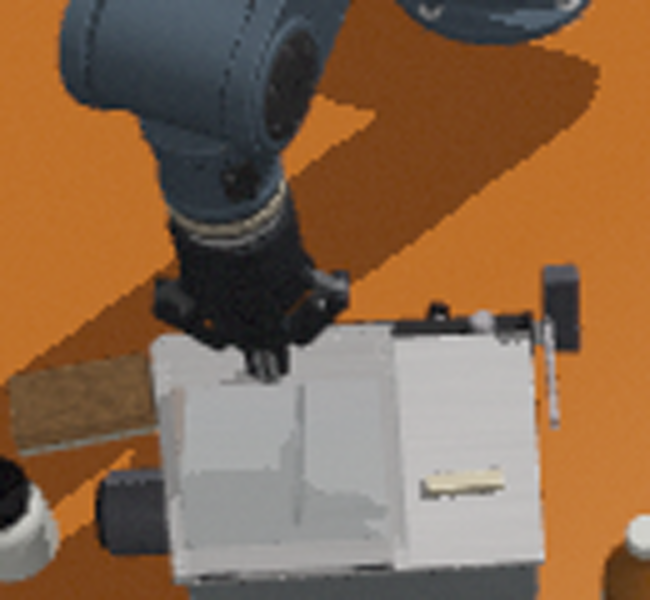

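The hood follows: its top face now lies lower, with the tip on the aluminium strip at (265,372). I'll continue down the arc.

```bash
python3 -m jog '[[[0.4,0.2,0],0],[[0.7,0.3,0],0],[[1.1,0.5,0],0],[[1.4,0.7,0],0],[[2,1.2,0],0],[[2.6,1.7,0],0],[[3.2,2.2,0],0],[[3.8,2.7,0],0],[[4.4,3.3,0],0],[[4.9,3.9,0],0],[[5.3,4.5,0],0],[[5.8,5.1,0],0],[[6.2,5.8,0],0],[[6.6,6.4,0],0],[[6.8,6.8,0],0],[[7,7.1,0],0],[[7.2,7.5,0],0],[[7.3,7.9,0],0],[[7.5,8.2,0],0],[[7.6,8.6,0],0]]'; python3 - <<'E'
from plan import *
info()
E
python3 -m jog '[[[0.1,0.3,0],0],[[0.15,0.6,0],0],[[0.2,0.8,0],0],[[0.2,1,0],0],[[0.2,1.2,0],0],[[0.2,1.3,0],0],[[0.2,1.4,0],0],[[0.2,1.4,0],0]]'; python3 - <<'E'
from plan import *
info()
E
```

```text
t: 6.53
tcp_pos: [0.5459, -0.1817, 0.1361]
tool_rot: [-0.013, -0.707, 0.707, 0.013]
force: [-0.2, -0.5, 0.5]
finger_gap: -0.004
t 6.63 tcp saw [-0.0511 -0.0447  0.1356] F [ 0.1  0.1 -0.1] gap -0.001 turn 0.001
t: 7.3
tcp_pos: [0.544, -0.1816, 0.1226]
tool_rot: [0.013, 0.707, -0.707, -0.013]
force: [-0.6, 0.1, 2.7]
finger_gap: -0.005
t 7.4 tcp saw [-0.0525 -0.0449  0.1226] F [-2.  -0.5  3.7] gap -0.0 turn 0.001
```

```bash
for i in 1 2 3; do python3 -m jog '[[[0,0.05,0],0],[[0,0.1,0],0],[[0,0.1,0],0]]' | egrep 'pos|force'; done
```

```text
tcp_pos: [0.544, -0.1816, 0.1225]
force: [-3.3, 1.0, 9.2]
tcp_pos: [0.544, -0.1816, 0.1225]
force: [-4.6, 2.4, 14.0]
tcp_pos: [0.544, -0.1816, 0.1224]
force: [-5.7, 2.7, 20.8]
```

The force rises with no more travel at z = 0.1225, so the hood is down on its stop. I'll lift off, then head for the button and turn 90° so the knuckles clear the tab.

```bash
python3 -m jog '[[[0,-1,0],0],[[0,-4,0],0],[[0,-8,0],0],[[0,-8,0],0]]'; python3 - <<'E'
from plan import *
info(); print(manip.sense()["q"]); print(to((-.115,.095,.13)))
a=snap("scene"); save(a,"pics/s4.png",(130,130,260,230),6)
e=proj(a,W(p,[hood(0,(-.166,s,.037)) for s in(-.08,.08)]+[(-.115,.095,.086),(-.115,.157,.14)])); print((e-[130,130])*6)
E
```

```text
t: 8.48
tcp_pos: [0.5485, -0.1839, 0.2061]
tool_rot: [-0.018, -0.705, 0.709, 0.008]
force: [0.9, -0.7, 0.9]
finger_gap: 0.004
t 8.58 tcp saw [-0.051  -0.0455  0.2012] F [ 0.2 -0.1 -0.8] gap -0.004 turn 0.001
[-5.16876996e-01  4.95302756e-01  1.59539867e+00  1.81925833e-04
  1.04557696e+00  1.09101617e+00]
[[  6.42   7.06 -14.08]]
[[225.2373133  288.69079985]
 [482.231673   277.48111822]
 [578.96712328 261.64377796]
 [673.15916182 206.59441982]]
```

View pics/s4.png

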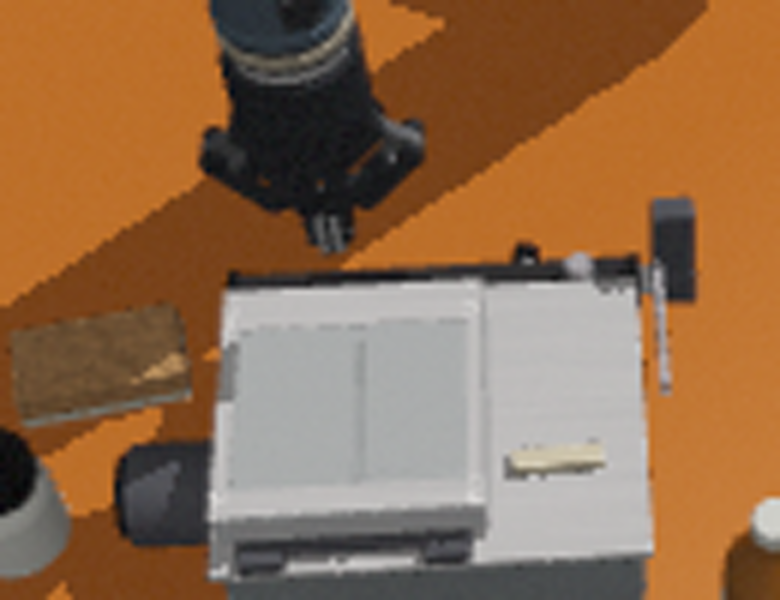

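The hood is closed: its front-top edge is at (225,290)-(482,278), matching the predicted pixels, and the button at (580,264) matches (579,262). Now over the button.

```bash
python3 -m jog '[[[0.5,0,-1.2],-0.12],[[1,0,-2.4],-0.24],[[1.5,0,-3.6],-0.36],[[2,0,-4.8],-0.48],[[2.6,0,-6],-0.6],[[3.2,0,-7.2],-0.72],[[3.8,0,-8.4],-0.84],[[4.4,0,-9.6],-0.96],[[5,0,-10.8],-1.08],[[5.6,0.5,-12],-1.2],[[6,1.5,-13],-1.32],[[6.2,3,-13.7],-1.44],[[6.4,4.4,-14.1],-1.57],[[6.4,5,-14.1],-1.57],[[6.4,5,-14.1],-1.57]]'; python3 - <<'E'
from plan import *
info(); print(to((-.115,.095,.086)))
for n,c in(("top",(245,180,325,240)),("scene",(200,120,270,200))):
    k=snap(n); save(k,f"pics/{n}5.png",c,5); 
A=cv2.imread("pics/top5.png");B=cv2.imread("pics/scene5.png");A=cv2.copyMakeBorder(A,0,100,0,0,0)
cv2.imwrite("pics/m5.png",np.hstack([A,B]))
E
```

```text
t: 9.88
tcp_pos: [0.4834, -0.0377, 0.1469]
tool_rot: [-0.491, 0.512, -0.508, 0.489]
force: [-0.1, 0.6, -0.4]
finger_gap: 0.001
t 9.98 tcp saw [-0.1167  0.0958  0.1487] F [ 0.4 -0.8  0.8] gap 0.004 turn 1.569
[[0.08 6.27 0.17]]
```

View pics/m5.png

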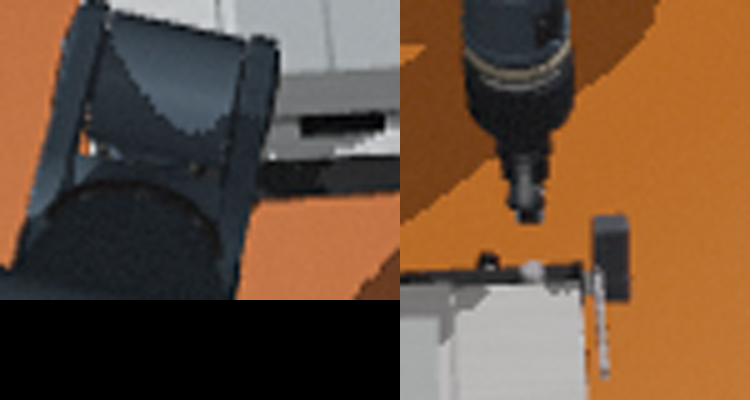

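The tip is above the button (tip at (530,218), button at (532,270) in the right crop). The shut fingers are about 29 mm thick in x, so I'll shift 6 mm towards the front. That keeps the rear finger off the table edge as the button goes below table height.

```bash
python3 -m jog '[[[0,1.5,-0.3],0],[[0,3,-0.6],0],[[0,4.5,-0.6],0],[[0,5.5,-0.6],0],[[0,5.8,-0.6],0],[[0,5.8,-0.6],0]]'; python3 - <<'E'
from plan import *
info()
E
for i in 1 2 3; do python3 -m jog '[[[0,0.1,0],0],[[0,0.2,0],0],[[0,0.2,0],0]]' | egrep 'pos|force'; done
```

```text
t: 10.58
tcp_pos: [0.4795, -0.0385, 0.0912]
tool_rot: [-0.49, 0.51, -0.51, 0.49]
force: [-0.0, 0.0, 0.2]
finger_gap: -0.003
t 10.68 tcp saw [-0.1219  0.0957  0.0919] F [0.7 0.1 0.4] gap 0.004 turn 1.571
tcp_pos: [0.4796, -0.0382, 0.0897]
force: [0.2, 0.0, 0.2]
tcp_pos: [0.4793, -0.0381, 0.0872]
force: [0.2, 0.8, -0.0]
tcp_pos: [0.4794, -0.0381, 0.0853]
force: [0.5, -0.1, 0.1]
```

```bash
for i in 1 2 3 4 5; do python3 -m jog '[[[0,0.07,0],0],[[0,0.15,0],0],[[0,0.15,0],0]]' | egrep 'pos|force'; done
```

```text
tcp_pos: [0.4794, -0.0382, 0.0838]
force: [-0.3, 0.9, 2.0]
tcp_pos: [0.4794, -0.0381, 0.0822]
force: [0.2, 0.3, 2.6]
tcp_pos: [0.4794, -0.0382, 0.0807]
force: [0.2, 0.7, 2.0]
tcp_pos: [0.4794, -0.0381, 0.0799]
force: [-1.0, 0.4, 7.6]
tcp_pos: [0.4795, -0.0382, 0.0796]
force: [-2.7, 0.9, 18.5]
```

The button took about 2-2.6 N, then bottomed out at z = 0.0797, so it is fully in. Next I'll lift, turn back, open, and go above the tab.

```bash
python3 -m jog '[[[0,-2,0],0],[[0,-5,0],0],[[0,-9,0],0],[[-0.5,-11,0.1],0.12],[[-1,-11,0.2],0.24],[[-1.5,-11,0.3],0.36],[[-2.2,-11,0.4],0.48],[[-2.8,-11,0.5],0.6],[[-3.4,-11,0.6],0.72],[[-4,-11,0.6],0.84],[[-4.6,-11,0.6],0.96],[[-5.2,-11,0.6],1.08],[[-5.8,-11,0.6],1.2],[[-6.1,-11,0.6],1.32],[[-6.1,-11,0.6],1.44],[[-6.1,-11,0.6],1.57],[[-6.1,-11,0.6],1.57]]' 8; python3 - <<'E'
from plan import *
info(); print(to((-.115,.157,.106)))
for n,c in(("top",(235,180,315,240)),("scene",(200,100,270,200))):
    k=snap(n); save(k,f"pics/{n}6.png",c,5)
    print(n,(proj(k,W(p,(-.115,.157,.14)))-c[:2])*5,(proj(k,W(p,(-.115,.095,.08)))-c[:2])*5)
A=cv2.imread("pics/top6.png");B=cv2.imread("pics/scene6.png");A=cv2.copyMakeBorder(A,0,200,0,0,0)
cv2.imwrite("pics/m6.png",np.hstack([A,B]))
E
```

```text
t: 14.1
tcp_pos: [0.4872, 0.0227, 0.1874]
tool_rot: [0.013, 0.707, -0.707, -0.014]
force: [-0.5, -1.2, 0.5]
finger_gap: 0.939
t 14.2 tcp saw [-0.117   0.157   0.1875] F [ 0.9 -0.2  0.7] gap 0.936 turn 0.004
[[-0.21  8.15  0.  ]]
top [[103.35419531 175.76516641]] [[190.33706972 184.72409493]]
scene [[210.96596818 322.16201652]] [[132.80491596 372.58197105]]
```

View pics/m6.png

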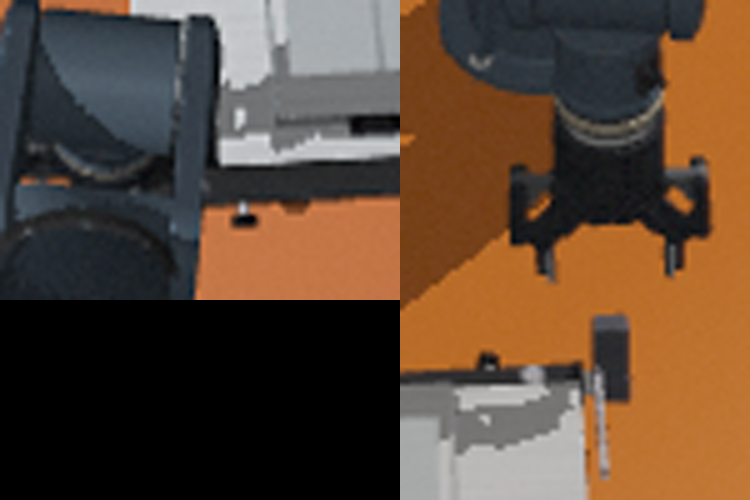

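The open fingers (546 and 672, midpoint 609) straddle the tab at 611. I'll go down and grip.

```bash
python3 -m jog '[[[-0.1,2.5,0],0],[[-0.2,5,0],0],[[-0.2,7,0],0],[[-0.2,8,0],0],[[-0.2,8.1,0],0],[[-0.2,8.1,0],0]]' && python3 -m jog '[[[0,0,0],0],[[0,0,0],0],[[0,0,0],0],[[0,0,0],0],[[0,0,0],0],[[0,0,0],0],[[0,0,0],0],[[0,0,0],0],[[0,0,0],0],[[0,0,0],0],[[0,0,0],0],[[0,0,0],0]]' 0 50; python3 - <<'E'
from plan import *
info()
E
```

```text
t: 14.8
tcp_pos: [0.4893, 0.0225, 0.1063]
tool_rot: [0.012, 0.707, -0.707, -0.013]
force: [0.1, 0.3, 0.8]
finger_gap: 0.936
t: 15.8
tcp_pos: [0.4901, 0.0223, 0.1077]
tool_rot: [-0.013, -0.707, 0.707, 0.012]
force: [-1.1, -0.5, 5.7]
finger_gap: 0.316
t 15.9 tcp saw [-0.1142  0.1568  0.1077] F [-0.8 -0.2  5.5] gap 0.321 turn 0.002
```

Gripped (opening about 27 mm against a 28 mm tab). I'll draw it out.

```bash
python3 -m jog '[[[0,-0.1,-0.1],0],[[0,-0.1,-0.3],0],[[0,-0.1,-0.7],0],[[0,-0.1,-1.3],0],[[0,-0.1,-2],0],[[0,-0.1,-2.7],0],[[0,-0.1,-3.4],0],[[0,-0.1,-4.1],0],[[0,-0.1,-4.8],0],[[0,-0.1,-5.5],0],[[0,-0.1,-6.2],0],[[0,-0.1,-6.9],0],[[0,-0.1,-7.6],0],[[0,-0.1,-8.3],0],[[0,-0.1,-8.9],0],[[0,-0.1,-9.4],0],[[0,-0.1,-9.7],0],[[0,-0.1,-9.9],0],[[0,-0.1,-10],0],[[0,-0.1,-10],0]]'; python3 - <<'E'
from plan import *
for i in range(3): info(); k=snap("scene")
c=(205,130,275,200)
save(k,"pics/s7.png",c,8)
for P in [(-.115,.135,.074),(-.115,.257,.14)]: print((proj(k,W(p,P))-c[:2])*8)
c=(225,195,305,235); k=snap("top"); save(k,"pics/t7.png",c,8)
for P in [(-.115,.135,.074),(-.115,.257,.14)]: print((proj(k,W(p,P))-c[:2])*8)
E
```

```text
t: 17.57
tcp_pos: [0.493, 0.1226, 0.1078]
tool_rot: [0.013, 0.707, -0.707, -0.013]
force: [-0.3, -1.2, -1.6]
finger_gap: 0.317
t 17.67 tcp saw [-0.1152  0.2569  0.1078] F [ 0.3 -2.  -2.2] gap 0.322 turn 0.001
t 17.72 tcp saw [-0.1152  0.2569  0.1078] F [-0.5 -1.7 -1.2] gap 0.319 turn 0.001
t 17.77 tcp saw [-0.1151  0.2569  0.1078] F [-0.6 -2.2 -1.2] gap 0.318 turn 0.001
[[254.00355193 359.81977361]]
[[506.96011792 266.60190015]]
[[294.65240326 181.99292714]]
[[ 12.87545863 172.39365522]]
```

View pics/s7.png

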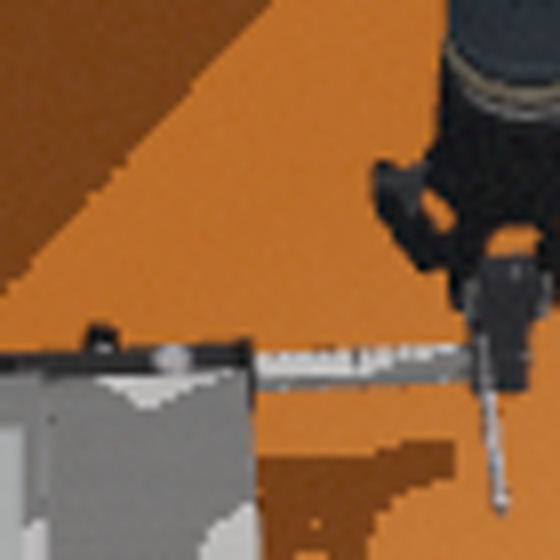

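The arm is drawn out between the mouth at (253,360) and the tab at (500,300), with the wrist feeling a spring pull of about 2 N. The marks are only 4 px apart, so I'll check them with a brightness profile along the bar.

```bash
python3 - <<'E'
from plan import *
ys=np.arange(.125,.246,.002)
for n in("scene","top"):
    k=snap(n); g=cv2.cvtColor(k["frame"],cv2.COLOR_RGB2GRAY).astype(np.float32)
    for x in(-.119,-.115,-.111):
        uv=proj(k,W(p,np.c_[0*ys+x,ys,0*ys+.071])).astype(np.float32)
        v=cv2.remap(g,uv[:,:1].copy(),uv[:,1:].copy(),cv2.INTER_LINEAR)[:,0]
        print(n,x,v.astype(int).tolist())
k=snap("scene"); save(k,"pics/s8.png",(232,165,272,185),16)
print((proj(k,W(p,[(-.115,.135,.071),(-.115,.185,.071),(-.115,.243,.071)]))-[232,165]+.5)*16)
E
```

```text
scene -0.119 [36, 30, 38, 61, 98, 152, 182, 181, 178, 171, 173, 184, 187, 179, 177, 183, 185, 185, 180, 171, 172, 180, 178, 168, 170, 181, 185, 183, 166, 139, 145, 174, 177, 164, 167, 181, 184, 182, 173, 159, 162, 176, 174, 162, 165, 178, 181, 180, 166, 145, 142, 150, 149, 148, 137, 121, 106, 91, 75, 59, 69]
scene -0.115 [69, 64, 64, 66, 96, 149, 180, 185, 187, 187, 187, 188, 188, 187, 187, 187, 187, 188, 188, 188, 188, 188, 188, 188, 188, 188, 186, 184, 164, 136, 150, 179, 184, 181, 182, 186, 185, 183, 164, 139, 137, 142, 139, 136, 141, 148, 151, 152, 139, 122, 119, 121, 120, 120, 118, 117, 111, 104, 84, 60, 72]
scene -0.111 [104, 103, 89, 67, 87, 133, 159, 172, 176, 177, 179, 180, 180, 182, 184, 184, 187, 188, 191, 194, 194, 194, 193, 192, 193, 194, 193, 193, 178, 162, 172, 189, 183, 174, 163, 152, 151, 151, 139, 122, 119, 117, 116, 116, 117, 118, 118, 118, 117, 114, 115, 116, 116, 116, 114, 112, 103, 95, 79, 63, 80]
top -0.119 [37, 29, 27, 27, 68, 112, 171, 199, 190, 164, 128, 161, 204, 190, 176, 166, 169, 188, 172, 138, 165, 195, 191, 182, 163, 165, 187, 189, 184, 139, 109, 164, 195, 187, 166, 136, 160, 199, 170, 131, 60, 27, 39, 45, 47, 46, 45, 45, 44, 43, 41, 36, 33, 32, 29, 27, 22, 21, 28, 33, 35]
top -0.115 [36, 28, 26, 30, 70, 118, 183, 209, 203, 194, 184, 193, 202, 199, 194, 188, 190, 200, 193, 181, 193, 202, 201, 195, 181, 185, 199, 198, 192, 148, 127, 178, 205, 200, 185, 165, 184, 206, 191, 155, 64, 24, 38, 42, 43, 43, 42, 42, 42, 42, 41, 38, 39, 42, 40, 37, 32, 28, 24, 22, 22]
top -0.111 [33, 25, 22, 28, 64, 115, 180, 202, 197, 197, 198, 199, 200, 203, 203, 204, 204, 203, 203, 202, 202, 203, 203, 204, 206, 207, 209, 203, 192, 140, 122, 173, 193, 190, 181, 169, 169, 161, 131, 95, 50, 35, 41, 43, 45, 45, 45, 44, 44, 43, 46, 52, 47, 41, 42, 43, 41, 39, 35, 33, 32]
[[ 84.24426654 174.82526336]
 [285.76123754 166.02335253]
 [518.70255997 155.84790207]]
```

View pics/s8.png

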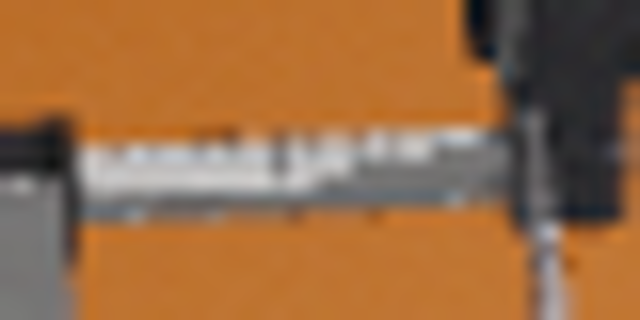

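The full-width 50 mm line reads 49.7 mm (scene) and 49.3 mm (top) from the mouth. The half-width marks also put the 100 mm line within about 0.5 mm of the mouth. I'm still holding the arm steady, so I'll hand it in.

```bash
python3 - <<'E'
from plan import *
info(); workorder.sign_off()
E
```

```text
t 18.22 tcp saw [-0.1151  0.2569  0.1078] F [-1.1 -2.9 -0.5] gap 0.32 turn 0.001
the job is handed in; nothing more can be done
```

The hood is closed, the lock button is in, and the gripper is holding the length-gauge arm at its 100 mm mark. I handed the job in at 18.2 s while still holding, so you can do up the clamp screw.

- **Hood:** I pushed it down along its arc until it met the stop. The fingertip stopped at z = 0.1225 (0.1235 expected) and the force rose with no more travel, to about 21 N, which is firmer than the 1–4 N needed. The picture afterwards matched the closed position.
- **Lock button:** It moved at about 2–2.6 N and bottomed at z = 0.080, which is fully in.
- **Gauge arm:** I gripped the tab at 50 N and drew it out 100 mm. The spring pulls on the hand with about 2–3 N and the hand did not move.
- **Mark check:** The full-width 50 mm line stands 49.7 mm (scene camera) and 49.3 mm (top camera) from the mouth. That puts the 100 mm line within about 0.5 mm of it. Pixels are about 4 mm, so take the reading as good to about 1 mm.
- **Other things:** I saw nothing disturbed in the pictures, but I did not check each item separately at the end.

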